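# Pack the bench meter case: flap down, lid shut

## Task

Put the instrument case away: with closed fingertips, first push the upright yellow flap down until it lies flat inside the case over the meter, then push the open orange lid over from behind and press it fully shut, without slamming it. Do not grasp anything, leave the things standing round the case where they are, and finish clear of everything.

Things in the scene. Friction and masses are not known exactly. Their poses are not given: they have to be found in the camera images.
- case: Open grey instrument case fixed to the bench: 190 mm along its x, 180 along its y, walls 75 high, 6 thick. Origin: centre of its underside, z up. The lid is hinged on top of the +y wall, the flap inside next to the -y wall; both hinge lines run along the case's x. A carrying handle (below 45 mm) sticks out 28 mm from the -y wall. Inside, dark foam with a pale meter, all below the flat flap.
- flap (a joint): Angle of the yellow flap: 0 = lying flat (level) in the case, where it rests on ledges against a firm stop, 1.57 = upright, at most 1.6 (firm stop). The hinge is stiff (0.08 N m of friction): the flap stays at any angle, so it must be pushed all the way. Less than 2 N at its free edge moves it. While upright it blocks the lid.
- flap_hinge (a point): Middle of the flap's hinge line: case frame (0, -66, 63) mm. The flap is a plate 150 mm along the hinge, 115 from hinge to free edge, 5 thick. Flat, it reaches from the hinge towards the case's +y; its top face is 68 mm above the bench, 7 below the case's rim. Upright, that face looks to the case's -y: the face to push on.
- flap_edge (a point): Middle of the flap's free edge, on the face that is on top when it lies flat (115 mm from the hinge line and 5 mm to that side). Upright it is about 178 mm above the bench.
- lid (a joint): Angle of the orange lid: 0 = shut (its top level), 1.57 = standing straight up on the +y wall, at most 2.0 (firm stop); more than 1.57 leans outwards, to the case's +y. The hinge is stiff (0.28 N m of friction): the lid stays at any angle and must be pushed all the way down. Less than 4 N near its free edge moves it.
- lid_hinge (a point): Middle of the lid's hinge line: case frame (0, 90, 75.5) mm. The lid is a shallow tray, 190 mm along the hinge, 180 from hinge to free edge, 24 thick; its outer face is flat, 24 mm off the plane of the hinge line and tray rim. Shut, it reaches to the case's -y, outer face 99.5 mm above the bench. Open, that face looks to the case's +y: the face to push on.
- lid_edge (a point): Middle of the lid's free edge, on its outer face (180 mm from the hinge line, 24 mm to the outside). With the lid straight up it is about 255 mm above the bench.
- flux: A loose amber bottle with a red cap, 38 mm across, 100 mm high, standing near the case. Origin at the centre of its foot. To be left alone.
- spool: A loose solder spool, 54 mm across, 45 mm high, steel grey with a blue top, standing near the case. Origin at the centre of its foot. To be left alone.
- jar: A loose white jar with a green cap, 48 mm across, 55 mm high, standing near the case. Origin at the centre of its foot. To be left alone.
- driver: A loose screwdriver with a red handle, 160 mm long, lying on the bench beside the case. To be left alone.

How it is judged (in metres and radians):
On the way, in this order (a step that is already met when the one before it is completed fails the run):
1. the flap is folded down flat while the lid still stands open (value of joint flap below 0.06 rad and value of joint lid above 1 rad), for 0.2 s.
2. the lid is shut over the folded flap (value of joint lid below 0.04 rad and value of joint flap below 0.06 rad), for 0.2 s.
At the end, for the whole second after the job is handed in: The flap lies flat (within 0.06 rad) and the lid is shut over it (within 0.04 rad, about 7 mm at its free edge) and at rest; the flap went down first, while the lid stood open by more than 1.0 rad; the bystanders stand where they were (within 25 mm, upright) (all of step 2 and velocity of joint lid between -0.05 and 0.05 rad/s); the robot touches nothing.
It fails at once if a bystander is lifted, carried or pushed away (25 mm) (distance of any of flux, spool, jar, driver from where it was at the start of the episode above 0.025 m).
It fails at once if a standing bystander is tipped over (angle between any of flux, spool, jar's own z axis and vertical above 0.35 rad).
It fails at once if the lid is slammed (faster than 6 rad/s) (velocity of joint lid below -6 rad/s).
It also fails if it takes over 58 s, if anything falls off the work surface, if the arm or the gripper's body presses on something with over 40 N, if the wrist force passes 120 N, or if a joint passes its speed limit or range.

## Robot

A 6-joint arm with a two-finger parallel gripper is mounted at the origin on the work surface. World frame = base frame: x ahead of the robot, y to its left, z up, the work surface at z = 0. Lengths are in m, angles in degrees, forces in N, time in s.
With the tool pointing down it reaches from about 0.35 to 0.875 m from the base axis. Payload 4.2 kg.
Tool frame: the origin (TCP) lies at the very end of the fingers, on their centre line; the grasp point (between the pads) lies 19 mm behind it; z points along the fingers, y is the line along which they close (so a half turn about z gives the same grasp; the last joint's range is limited). The gripper opens to 87 mm and grips with 3 to 60 N. Pads are 19 mm wide; open, the fingers measure 117 mm over their backs; the gripper's body (75 mm by 190 mm) begins 51 mm behind the grasp point.
Start: joints at [80.821, 22.042, 0.453, 0, -68.411, -14.817], TCP at [0.254, 0.571, 0.223] pointing down, gripper open.
Joint ranges: [-179.83, 179.83], [-69.29, 118.12], [-61.27, 80.66], [-181.25, 117.63], [-171.15, -9.14], [-177.46, 177.46]. Speed limits (degrees/s): [159.86, 159.86, 180, 180, 180, 180].

## Interface

Orientations are given as a 3x3 rotation matrix whose columns are the frame's x, y, z axes.
In Python, from station import sense, cams, r gives the robot as it stands. The module is installed in compiled form; this text tells all that it offers.
- The arm moves only by the tool step_arm, never from a script. Its argument "targets" is text: rows parted by semicolons, each of 4 numbers parted by spaces: the shift along the tool's x, y, z in cm, then the turn about the tool's z in degrees. In form: x y z turn; .... A call has 1 to 12 rows; each row shifts and turns the commanded pose from where the row before left it, along the tool's axes as they then stand; what a row does not reach is not made up. A row lasts 1/12 s, in which the tool goes at most 41.7 mm and 7.16 degrees, less where a joint would pass 70% of its speed; a pose out of reach is approached as far as the arm can. A call with a gripper value outside its range is refused whole. "claw" is the finger opening in cm, from 0 to 8.7, set as the call begins (left out, the last holds). The fingers move at their own pace and stop on an object; the grip force is fixed at half the most. Time passes only in rows, so rows that do not move let the fingers close. It gives the time, the measured TCP pose, the force, the opening and the grip force at its end, in the units of the state.
- sense(): the state, without advancing time (a new reading comes with each control period).
- cams.capture(name): name is "scene" or "top" or "wrist"; returns a dict with "frame" (480x640x3 uint8, blue, green, red), "vertical_fov" (degrees; the focal length in pixels is half the picture's height over the tangent of half this angle, whatever the lens; pixels are square), "cx", "cy" (the principal point, pixels), "eye" and "rotation" of the camera in the world; the wrist camera has in their place "tool_from_camera" (4x4, takes a point from camera to tool coordinates, whose origin is the TCP and whose axes are the flange's). Camera axes: x right, y down, z forward; pixel columns grow to the right and rows downward; lengths in m; the calibration is good to about 2 mm. A picture is of the moment at which its call begins: read the wrist's pose just before it. There is no depth.
- r.finish_job(): hands the job in; it is judged then, once.
The state is a dict: "time_s": time; "joints": joint angles; "joint_velocities": joint speeds; "effort": joint torques, N m; "tcp_pos": TCP position; "ee_rot": TCP orientation; "wrist_force": force on the tool from outside, world axes, zero at the start; "moment": the same for the moment, N m; "gripper_width": opening from 0.0 (shut) to 1.0 (fully open); "gripper_force": force on a finger pad.
Only numpy, scipy, OpenCV 4.12 (cv2) and the standard library are available. Lean on these libraries where they do the work, as an engineer would, in place of code of your own. Each camera call takes 0.05 s, during which the arm holds its last target. There are 200 camera calls.

## Working session

There is one attempt and no reset: what is moved stays moved. The work goes in short steps, Python scripts to look and compute and a tool call to move; the robot and the scene stay as the last step left them, time stands still between calls to the robot, and variables do not carry over. Pictures are saved under pics/ and viewed, at most 10 in all, crops included, and the job is handed in when it is done.

Besides the shell and the picture viewer there is one more tool, called after "Request:" as a command line: name --argument value ..., lists and objects as JSON in quotes. step_arm: Moves the arm, as the interface text tells. Its arguments: {"type":"object","properties":{"targets":{"type":"string"},"claw":{"type":"number"}},"required":["targets"]}

```bash
mkdir -p pics; python3 - <<'E'
from station import sense,cams,r
import cv2,numpy as np,pickle
s=sense();print(s)
for n in("scene","top"):
    c=cams.capture(n);cv2.imwrite(f"pics/{n}0.png",c["frame"]);pickle.dump(c,open(n+"0.pkl","wb"))
    print(n,c["vertical_fov"],c["cx"],c["cy"],c["eye"],c["rotation"])
E
```

```text
{'time_s': 0.0, 'joints': array([ 8.08187591e+01,  2.20899992e+01,  3.81289345e-01, -2.97978520e-02,
       -6.84105852e+01, -1.48187947e+01]), 'joint_velocities': array([ 0.01600962, -0.02988914, -0.10222666, -0.01598166, -0.03018467,
        0.06166296]), 'effort': array([ 2.79988171e-04, -3.90670180e+01,  1.87405390e+01,  4.21982870e+00,
        1.10176616e-02, -1.92854604e-04]), 'tcp_pos': array([0.25392412, 0.57044594, 0.22147584]), 'ee_rot': array([[ 9.13467175e-01, -4.06911617e-01, -8.09596170e-04],
       [-4.06912417e-01, -9.13465036e-01, -1.97821061e-03],
       [ 6.54190817e-05,  2.13646519e-03, -9.99997716e-01]]), 'wrist_force': array([-0.22047538,  0.64665048, -0.35401069]), 'moment': array([ 0.02469153,  0.02689658, -0.05461321]), 'gripper_force': 0.0, 'gripper_width': 0.9962517865879846}
scene 50.56343971010265 308.09350139275 240.46889642074555 [ 0.7892404  -0.32586383  0.85423413] [[ 0.80697315  0.52152738 -0.27713451]
 [ 0.59056969 -0.7088787   0.38564028]
 [ 0.00466721 -0.47486859 -0.88004434]]
top 57.19040880803025 318.60826025223787 243.56801859713522 [0.39132904 0.03015332 0.88907381] [[-0.05291737 -0.97829802  0.20033159]
 [-0.99859569  0.05133321 -0.01309767]
 [ 0.00252976 -0.20074335 -0.9796406 ]]
```

View pics/scene0.png

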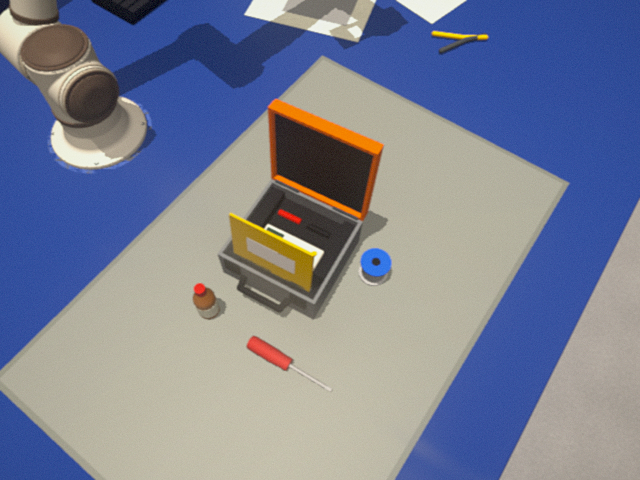

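View pics/top0.png

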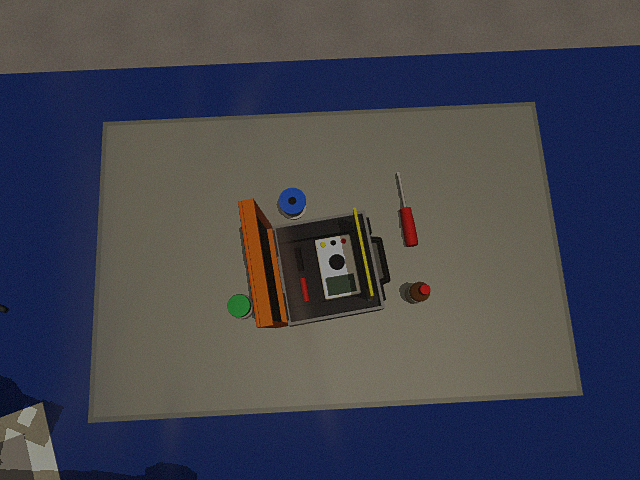

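The scene picture shows the open orange lid (corners about (270,103) and (382,148)), the yellow flap upright, flux at (205,300), spool at (376,265) and the driver at (270,352). In the top view the case spans (274..385, 212..325), with the lid on the left (world +y), the handle on the right, and the jar at (239,306) by the lid.

```bash
cat > h.py <<'E'
import numpy as np,pickle
def ray(c,u,v):
    f=240/np.tan(np.radians(c["vertical_fov"]/2)); d=np.array([(u-c["cx"])/f,(v-c["cy"])/f,1.])
    return np.array(c["eye"]),np.array(c["rotation"])@d
def onz(c,u,v,z):
    e,d=ray(c,u,v); return e+d*(z-e[2])/d[2]
def tri(a,pa,b,pb):
    e1,d1=ray(a,*pa);e2,d2=ray(b,*pb)
    s=np.linalg.lstsq(np.c_[d1,-d2],e2-e1,rcond=None)[0]
    p,q=e1+s[0]*d1,e2+s[1]*d2; return (p+q)/2,np.linalg.norm(p-q)
E
python3 - <<'E'
from h import *;import cv2
np.set_printoptions(precision=4,suppress=True)
t=pickle.load(open("top0.pkl","rb"));s=pickle.load(open("scene0.pkl","rb"))
cv2.imwrite("pics/t1.png",cv2.resize(t["frame"][180:345,225:445],None,fx=3.6,fy=3.6,interpolation=cv2.INTER_CUBIC))
cv2.imwrite("pics/s1.png",cv2.resize(s["frame"][95:320,190:400],None,fx=2.6,fy=2.6,interpolation=cv2.INTER_CUBIC))
def blob(c,lo,hi):
    h=cv2.cvtColor(c["frame"],cv2.COLOR_BGR2HSV);m=cv2.inRange(h,lo,hi)
    n,l,st,ce=cv2.connectedComponentsWithStats(m)
    return [(st[i],ce[i]) for i in np.argsort(-st[1:,4])[:3]+1 if st[i,4]>25]
for nm,lo,hi,z in(("spool",(108,200,150),(118,255,255),.045),("jar",(50,100,60),(75,255,255),.055),("red",(0,200,120),(4,255,255),.1),("red r",(175,200,120),(180,255,255),.1)):
  for st,ce in blob(t,lo,hi): print(nm,st,ce,onz(t,*ce,z))
E
```

```text
jar [227 294  23  23 407] [238.0811 305.1425] [0.4519 0.1764 0.055 ]
red [404 207  12  38 231] [409.6364 225.8831] [ 0.5772 -0.1499  0.1   ]
red [301 278   8  23  79] [304.481  289.1899] [0.4707 0.0493 0.1   ]
red [420 285  10   9  71] [424.8873 288.9437] [ 0.4598 -0.1663  0.1   ]
```

View pics/t1.png

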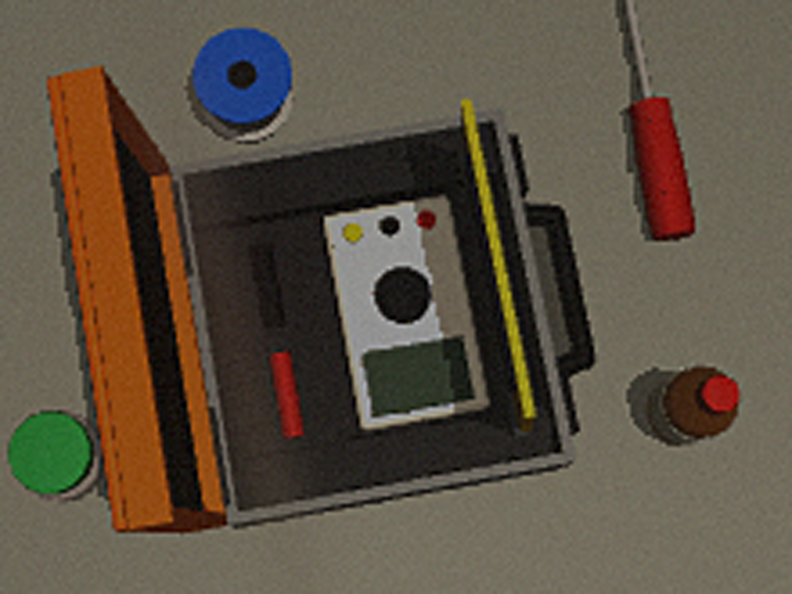

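View pics/s1.png

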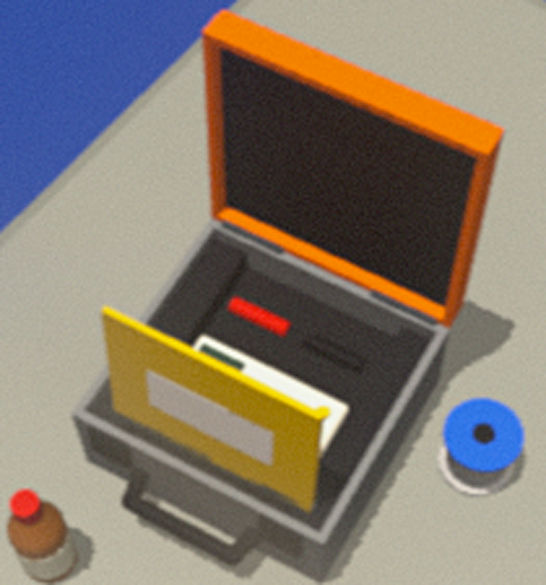

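The crops show the case rim corners at crop pixels (505,112), (572,463), (178,178) and (232,525). The lid's free edge runs (48,78)–(118,530) and the flap's edge (467,100)–(530,425). The spool and jar both stand close to the lid.

```bash
python3 - <<'E'
from h import *
np.set_printoptions(precision=4,suppress=True)
t=pickle.load(open("top0.pkl","rb"));s=pickle.load(open("scene0.pkl","rb"))
T=lambda u,v:(225+u/3.6,180+v/3.6)
S=lambda u,v:(190+u/2.6,95+v/2.6)
C=np.array([onz(t,*T(*p),.075) for p in((505,112),(572,463),(232,525),(178,178))])
print(C,[np.linalg.norm(C[i]-C[i-1]) for i in range(4)])
o=C.mean(0)
ex=(C[0]-C[1])+(C[3]-C[2]);ey=(C[3]-C[0])+(C[2]-C[1])
a=np.degrees(np.arctan2(ex[1],ex[0]));b=np.degrees(np.arctan2(ey[1],ey[0]));print("o",o,a,b)
# yaw averaged
y=np.radians((a+b-90)/2);R=np.array([[np.cos(y),-np.sin(y),0],[np.sin(y),np.cos(y),0],[0,0,1]])
o[2]=0
case=lambda p:R.T@(p-o)*1000
for n,ps,pt in(("lidL",(222,12),(118,530)),("lidR",(502,130),(48,78)),("lidLi",(205,32),(172,522)),("flapL",(103,310),(530,425)),("flapR",(325,412),(467,100))):
    p,e=tri(s,S(*ps),t,T(*pt));print(n,p,e,"case",case(p))
for n,p,z in(("spool",(243,75),.045),("jar",(50,452),.055),("flux",(720,393),.1),("driver",(665,230),.02),("driver2",(650,100),.02)):
    q=onz(t,*T(*p),z);print(n,q,"case",case(q))
s0=np.array([[.9135,-.4069],[-.4069,-.9135]])
print("yaw",np.degrees(y),"tcp case",case(np.array([.2539,.5704,.2215])))
np.savez("case.npz",R=R,o=o)
E
```

```text
[[ 0.6165 -0.0734  0.075 ]
 [ 0.43   -0.0938  0.075 ]
 [ 0.4082  0.0803  0.075 ]
 [ 0.5895  0.1016  0.075 ]] [np.float64(0.17708970073628824), np.float64(0.1876143931045668), np.float64(0.175410494183493), np.float64(0.1826235845333864)]
o [0.5111 0.0037 0.075 ] 6.458580120698337 97.96654952938334
lidL [0.4052 0.1151 0.2472] 0.0003134255127097814 case [-91.0814 123.8866 247.234 ]
lidR [0.5931 0.1393 0.2483] 0.0008445986383264158 case [ 98.4171 124.2105 248.2742]
lidLi [0.4077 0.094  0.2494] 0.002015440007942436 case [-91.2392 102.6161 249.3878]
flapL [ 0.4445 -0.0612  0.1673] 0.0024467662478002052 case [-74.2052 -55.9752 167.3158]
flapR [ 0.5962 -0.042   0.1769] 0.0032825609937590034 case [ 78.7475 -56.0072 176.8762]
spool [0.6536 0.0663 0.045 ] case [149.3022  44.2464  45.    ]
jar [0.451  0.1749 0.055 ] case [-38.0702 177.3714  55.    ]
flux [ 0.4594 -0.1664  0.1   ] case [ -72.6374 -162.2642  100.    ]
driver [ 0.5588 -0.1648  0.02  ] case [  26.1646 -173.1634   20.    ]
driver2 [ 0.6345 -0.1634  0.02  ] case [ 101.4782 -181.2831   20.    ]
yaw 7.212564825040843 tcp case [-183.9804  594.5344  221.5   ]
```

Request:
step_arm --targets "0 0 -1.1 6.5;0 0 -1.1 6.5;0 0 -1.1 6.5;0 0 -1.1 6.5;0 0 -1.1 6.5;0 0 -1.1 6.5;0 0 -1.1 6.5;0 0 -1.1 6.5;0 0 -1.1 6.8;0 0 0 0;0 0 0 0" --claw 0

```text
time_s: 1.02
tcp_pos: [0.254, 0.571, 0.3214]
ee_rot: [[0.128, -0.992, -0.0], [-0.992, -0.128, 0.0], [-0.0, 0.0, -1.0]]
wrist_force: [0.7, 0.4, -0.4]
gripper_width: 0.249
gripper_force: 0.0
```

Request:
step_arm --targets "2 -0.5 0 0;3 -0.8 0 0;3.2 -0.9 0 0;3.2 -0.9 0 0;3.2 -0.9 0 0;3.2 -0.9 0 0;3.2 -0.9 0 0;3.2 -0.9 0 0;3.2 -0.9 0 0;3.2 -0.9 0 0;3.2 -0.9 0 0;3.2 -0.9 0 0"

```text
time_s: 2.02
tcp_pos: [0.4024, 0.2149, 0.3205]
ee_rot: [[0.129, -0.992, -0.001], [-0.992, -0.129, -0.001], [0.001, 0.002, -1.0]]
wrist_force: [0.9, -0.1, 0.4]
gripper_width: 0.008
gripper_force: 0.0
```

Request:
step_arm --targets "3.2 -0.9 0 0;3.2 -0.9 0 0;3.2 -0.9 0 0;3.2 -0.9 0 0;3.2 -0.9 0 0;3.2 -0.9 0 0;3.2 -0.9 0 0;3.2 -0.9 0 0;3.2 -0.9 0 0;3 0 0 0;1.6 0 0 0;0 0 0 0"

```text
time_s: 3.02
tcp_pos: [0.5246, -0.107, 0.3196]
ee_rot: [[0.124, -0.992, -0.003], [-0.992, -0.124, -0.0], [-0.0, 0.003, -1.0]]
wrist_force: [-0.3, -0.1, 0.1]
gripper_width: 0.006
gripper_force: 0.0
```

```bash
cat >> h.py <<'E'
def tcp_case():
    from station import sense
    d=np.load("case.npz");s=sense();return d["R"].T@(s["tcp_pos"]-d["o"])*1000,s["wrist_force"],s["gripper_width"],s["time_s"]
E
python3 -c "
from h import *
np.set_printoptions(precision=1,suppress=True)
print(tcp_case())
t=np.linspace(1.55,0,13);p=np.c_[-66+90*np.cos(t)-5*np.sin(t)-10,63+90*np.sin(t)+5*np.cos(t)];print(p,np.diff(p,axis=0))
t=np.linspace(1.6,0,23);p=np.c_[90-150*np.cos(t)+24*np.sin(t)+10,75.5+150*np.sin(t)+24*np.cos(t)];print(p,np.diff(p,axis=0))"
```

```text
(array([  -0.5, -111.5,  319.6]), array([-0.3, -0.1,  0.1]), 0.0060954116362234535, 3.0167)
[[-79.1 153.1]
 [-67.5 152.7]
 [-56.  150.9]
 [-44.9 147.6]
 [-34.2 142.9]
 [-24.3 136.8]
 [-15.2 129.5]
 [ -7.1 121.2]
 [ -0.2 111.8]
 [  5.4 101.6]
 [  9.7  90.8]
 [ 12.6  79.6]
 [ 14.   68. ]] [[ 11.6  -0.3]
 [ 11.5  -1.8]
 [ 11.2  -3.3]
 [ 10.6  -4.7]
 [  9.9  -6. ]
 [  9.1  -7.3]
 [  8.1  -8.4]
 [  6.9  -9.4]
 [  5.7 -10.2]
 [  4.3 -10.8]
 [  2.9 -11.3]
 [  1.4 -11.6]]
[[128.4 224.7]
 [117.5 226.4]
 [106.4 227.3]
 [ 95.4 227.3]
 [ 84.4 226.6]
 [ 73.4 225.1]
 [ 62.6 222.7]
 [ 52.  219.6]
 [ 41.7 215.8]
 [ 31.7 211.2]
 [ 22.  205.8]
 [ 12.7 199.8]
 [  3.9 193.2]
 [ -4.4 185.9]
 [-12.1 178. ]
 [-19.3 169.6]
 [-25.8 160.6]
 [-31.7 151.3]
 [-36.8 141.5]
 [-41.2 131.4]
 [-44.9 121. ]
 [-47.9 110.3]
 [-50.   99.5]] [[-10.9   1.7]
 [-11.    0.9]
 [-11.    0.1]
 [-11.   -0.7]
 [-10.9  -1.5]
 [-10.8  -2.3]
 [-10.6  -3.1]
 [-10.3  -3.9]
 [-10.   -4.6]
 [ -9.7  -5.3]
 [ -9.3  -6. ]
 [ -8.8  -6.7]
 [ -8.3  -7.3]
 [ -7.7  -7.9]
 [ -7.2  -8.4]
 [ -6.5  -8.9]
 [ -5.9  -9.4]
 [ -5.2  -9.8]
 [ -4.4 -10.1]
 [ -3.7 -10.4]
 [ -2.9 -10.7]
 [ -2.1 -10.8]]
```

Request:
step_arm --targets "0 0 1.6 0;0 0 2.2 0;0 0 2.2 0;0 0 2.2 0;0 0 2.2 0;0 0 2.2 0;0 0 2.2 0;0 0 1.8 0;-1.2 0 0 0;-1.2 0 0 0;-0.8 0 0 0;0 0 0 0"

```text
time_s: 4.02
tcp_pos: [0.5215, -0.0706, 0.1569]
ee_rot: [[0.129, -0.992, 0.003], [-0.992, -0.129, 0.0], [-0.0, -0.003, -1.0]]
wrist_force: [0.7, -0.7, -0.4]
gripper_width: 0.008
gripper_force: 0.0
```

Request:
step_arm --targets "-1.15 0 0 0;-1.15 0 0.2 0;-1.1 0 0.3 0;-1.1 0 0.5 0;-1 0 0.6 0;-0.9 0 0.7 0;-0.8 0 0.85 0;-0.7 0 0.95 0;-0.6 0 1 0;-0.4 0 1.1 0;-0.3 0 1.1 0;0 0 0 0"

```text
time_s: 5.02
tcp_pos: [0.5073, 0.0189, 0.0796]
ee_rot: [[0.125, -0.992, -0.006], [-0.992, -0.125, -0.001], [0.001, 0.006, -1.0]]
wrist_force: [-0.4, 1.0, 0.1]
gripper_width: 0.002
gripper_force: 0.0
```

```bash
python3 -c "
from h import *
np.set_printoptions(precision=1,suppress=True)
print(tcp_case())
from station import cams
import cv2
c=cams.capture('scene');cv2.imwrite('pics/s2.png',cv2.resize(c['frame'][60:330,150:430],None,fx=2,fy=2))"
```

```text
(array([-1.8, 15.6, 79.6]), array([-0.4,  1. ,  0.1]), 0.0018237505221220538, 5.0167)
```

View pics/s2.png

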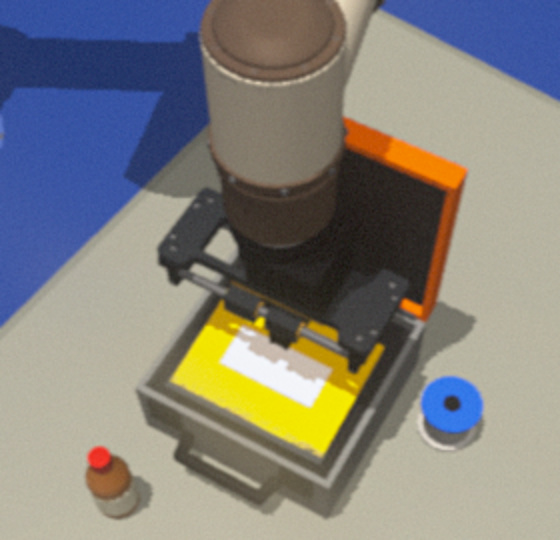

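The picture shows the flap nearly flat under the fingertips (crop about (280,345)). The lid still stands open and the bystanders have not moved. Next I press the last millimetres.

Request:
step_arm --targets "0 0 0.6 0;0 0 0.6 0;0 0 0.2 0;0 0 0.2 0;0 0 0 0;0 0 0 0"

```text
time_s: 5.57
tcp_pos: [0.5094, 0.0186, 0.0682]
ee_rot: [[0.126, -0.992, 0.0], [-0.992, -0.126, -0.0], [0.0, -0.0, -1.0]]
wrist_force: [-4.4, 0.9, 11.5]
gripper_width: 0.003
gripper_force: 5.7
```

Request:
step_arm --targets "0 0 0.2 0;0 0 0 0;0 0 0 0;0 0 -1.2 0;0 0 -2.4 0;0 0 -2.8 0;0 0 -2.8 0;0 0 -2.8 0;0 0 -2.8 0;0 0 -2.8 0;0 0 -2.8 0;0 0 -2.8 0"

```text
time_s: 6.57
tcp_pos: [0.5089, 0.0183, 0.298]
ee_rot: [[0.125, -0.992, 0.0], [-0.992, -0.125, 0.0], [-0.0, -0.0, -1.0]]
wrist_force: [0.7, -0.1, -0.1]
gripper_width: 0.006
gripper_force: 0.0
```

Request:
step_arm --targets "0 0 -2.2 0;0 0 0 0;-1.5 0 0 0;-2.5 0 0 0;-2.7 0 0 0;-2.7 0 0 0;-2.7 0 0 0;-2.2 0 0 0;-1 0 0 0;0 0 0 0"

```text
time_s: 7.4
tcp_pos: [0.4898, 0.1718, 0.3177]
ee_rot: [[0.128, -0.992, -0.001], [-0.992, -0.128, -0.0], [0.0, 0.001, -1.0]]
wrist_force: [-0.0, -0.3, 0.7]
gripper_width: 0.001
gripper_force: 0.0
```

```bash
python3 -c "
from h import *
np.set_printoptions(precision=1,suppress=True)
print(tcp_case())
from station import cams
import cv2
c=cams.capture('top');cv2.imwrite('pics/t2.png',c['frame'])
c=cams.capture('scene');cv2.imwrite('pics/s3.png',cv2.resize(c['frame'][60:330,150:430],None,fx=2,fy=2))"
```

```text
(array([ -0. , 169.5, 317.7]), array([-0. , -0.3,  0.7]), 0.0012952967391556532, 7.4)
```

View pics/s3.png

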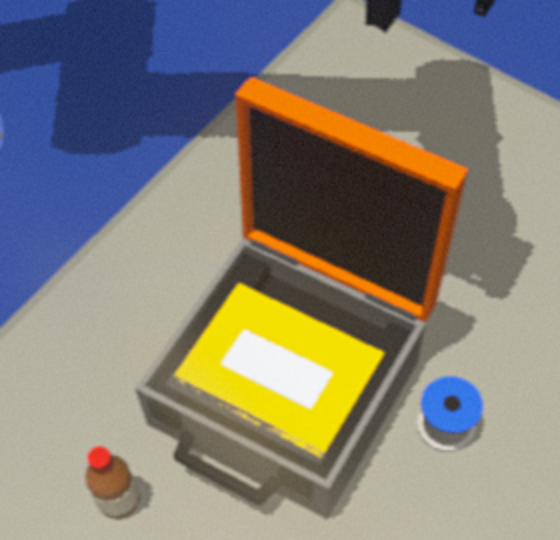

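The picture shows the flap flat in the case (crop about (280,365)), the lid still upright, and the fingertips behind and above it. Now the lid.

Request:
step_arm --targets "0 0 1.5 0;0 0 2.2 0;0 0 2.2 0;0 0 2.2 0;0 0 1.2 0;0 0 0 0;1 0 0 0;1 0 0 0;1 0 0 0;0.8 0 0 0;0 0 0 0"

```text
time_s: 8.42
tcp_pos: [0.4955, 0.1312, 0.2267]
ee_rot: [[0.123, -0.992, 0.002], [-0.992, -0.123, 0.001], [-0.001, -0.002, -1.0]]
wrist_force: [0.3, 0.8, 0.7]
gripper_width: 0.005
gripper_force: 0.0
```

Request:
step_arm --targets "1 0 0 0;1.1 0 0 0;1.1 0 0 0;1.1 0 0.1 0;1.1 0 0.15 0;1.1 0 0.2 0;1.1 0 0.3 0;1 0 0.4 0;1 0 0.45 0;1 0 0.55 0;0.9 0 0.6 0;0.9 0 0.65 0"

```text
time_s: 9.42
tcp_pos: [0.5105, 0.0087, 0.1908]
ee_rot: [[0.125, -0.992, -0.001], [-0.992, -0.125, -0.0], [0.0, 0.001, -1.0]]
wrist_force: [1.4, 0.8, -0.2]
gripper_width: 0.005
gripper_force: 0.6
```

```bash
python3 -c "
from h import *
np.set_printoptions(precision=1,suppress=True)
print(tcp_case())"
```

```text
(array([  0. ,   5.1, 190.8]), array([ 1.4,  0.8, -0.2]), 0.005011645385817749, 9.4167)
```

Request:
step_arm --targets "0.8 0 0.7 0;0.8 0 0.8 0;0.7 0 0.85 0;0.65 0 0.9 0;0.6 0 0.95 0;0.5 0 1 0;0.45 0 1 0;0.35 0 1.05 0;0.3 0 1 0;0.2 0 0.9 0;0 0 0 0"

```text
time_s: 10.33
tcp_pos: [0.5173, -0.0436, 0.1]
ee_rot: [[0.126, -0.992, -0.001], [-0.992, -0.126, -0.001], [0.0, 0.001, -1.0]]
wrist_force: [0.9, 0.4, 0.1]
gripper_width: 0.002
gripper_force: 0.0
```

```bash
python3 -c "
from h import *
np.set_printoptions(precision=1,suppress=True)
print(tcp_case())"
```

```text
(array([  0.3, -47.6, 100. ]), array([0.9, 0.4, 0.1]), 0.002198821582323043, 10.3333)
```

Request:
step_arm --targets "0 0 0.2 0;0 0 0.2 0;0 0 0.1 0;0 0 0 0;0 0 0 0;0 0 0 0"

```text
time_s: 10.83
tcp_pos: [0.5177, -0.0436, 0.0993]
ee_rot: [[0.128, -0.992, 0.002], [-0.992, -0.128, -0.001], [0.002, -0.002, -1.0]]
wrist_force: [-9.8, 2.8, 27.9]
gripper_width: 0.008
gripper_force: 14.0
```

Firm resistance at the shut height (99.3 mm). I'll retreat upward.

Request:
step_arm --targets "0 0 -0.6 0;0 0 -1.5 0;0 0 -2.5 0;0 0 -2.5 0;0 0 -2.5 0;0 0 -2.5 0;0 0 -2.5 0;0 0 -2.5 0;0 0 -2 0;0 0 -1 0;0 0 0 0;0 0 0 0"

```text
time_s: 11.83
tcp_pos: [0.5169, -0.0432, 0.295]
ee_rot: [[0.125, -0.992, -0.001], [-0.992, -0.125, 0.001], [-0.001, 0.001, -1.0]]
wrist_force: [-0.4, -0.4, -0.0]
gripper_width: 0.005
gripper_force: 0.0
```

Request:
step_arm --targets "-2 0 0 0;-3 0 0 0;-3.2 0 0 0;-3.2 0 0 0;-3.2 0 0 0;-3.2 0 0 0;-3.2 0 0 0;-3 0 0 0;-2 0 0 0;0 0 0 0;0 0 0 0"

```text
time_s: 12.75
tcp_pos: [0.4837, 0.215, 0.2936]
ee_rot: [[0.127, -0.992, -0.004], [-0.992, -0.127, -0.003], [0.002, 0.004, -1.0]]
wrist_force: [-1.1, -0.4, -1.3]
gripper_width: 0.007
gripper_force: 0.0
```

```bash
python3 -c "
from h import *
np.set_printoptions(precision=1,suppress=True)
print(tcp_case())
from station import cams
import cv2
c=cams.capture('scene');cv2.imwrite('pics/s4.png',cv2.resize(c['frame'][60:400,150:430],None,fx=1.7,fy=1.7))"
```

```text
(array([ -0.6, 213.1, 293.6]), array([-1.1, -0.4, -1.3]), 0.006639620951674191, 12.75)
```

View pics/s4.png

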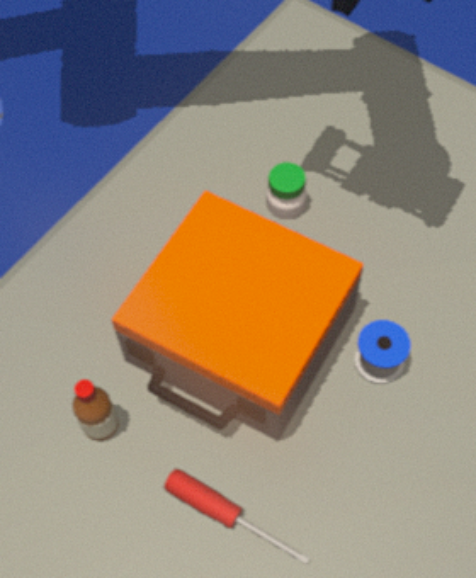

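The picture shows the lid shut flat on the case (crop (115..360, 190..405)). The jar, spool, flux and driver are all in place, and the arm is clear.

```bash
python3 -c "
from station import r
print(r.finish_job())"
```

```text
the job is handed in; nothing more can be done
None
```

The job is handed in: the flap was pushed flat first and the lid then pressed shut over it. In the last picture the bystanders look unmoved and the arm is clear; the hand-in returned no verdict.

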